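# Start the bench shaker and hold its run key

## Task

Start the loaded bench shaker with the closed fingers: first press down the raised front half of the rocker switch until it has tipped right over, then press the round button fully in so that it stays down, then press the long bar key fully down and keep it held. The program finishes while still holding the bar key down. Do not press the square button, leave the jars and everything else where they stand, and pick nothing up.

Things in the scene. Friction and masses are not known exactly. Their poses are not given: they have to be found in the camera images.
- shaker: White fixed bench shaker, 240 (x) by 320 (y) mm, under 66 mm high; origin under its centre, x to the back. Its front deck (42 mm high) carries four 4 mm thick control plates in a row along y, 70 mm apart, order varies, 75 mm in front of the origin, same heading. Behind is a tray with three loose jars: tops up to 125 mm over the bench, nearest faces 90 mm behind the controls.
- rocker_front (a point): Point on top of the front half (towards the robot, shaker's -x) of the white rocker switch, 17 mm in front of its pivot; moves with the rocker. The rocker is 51 mm long along the shaker's x, 30 mm wide, shallow V on top, pivot 60 mm above the bench. Press straight down here: the point sinks about 7 mm from off to on. It moves against friction (about 2 N) and stays where it is left.
- rocker (a joint): Tilt of the rocker in rad: -0.2 fully off (front half raised), +0.2 fully on (front half down). Starts between -0.2 and -0.15.
- round_button_top (a point): Centre of the top of the round white button, 34 mm in diameter; top 68 mm above the bench when out. Pushed straight down, travel 7 mm, resisted by about 4 N of friction; it has no return spring and stays where it is left.
- round_button (a joint): How far the round button is pushed in, m: 0 out, 0.007 fully in.
- square_button_top (a point): Centre of the top of the square white button (34 by 34 mm, same height and travel as the round one). Must stay out.
- square_button (a joint): How far the square button is pushed in, m: 0 out, 0.007 fully in.
- bar_key_top (a point): Centre of the top of the long white bar key, 56 mm along the shaker's x, 22 mm wide; top 68 mm above the bench when up. A spring key: travel 7 mm, needs about 2 N to start and 5.5 N fully down, and springs back up when let go.
- bar_key (a joint): How far the bar key is pushed down, m: 0 up, 0.007 fully down.
- marked_jar_9: Squat white jar with red lid on the tray, 68 mm wide, 65 mm tall, loose; origin under its centre.
- marked_jar_10: Squat white jar with lid on the tray, 70 mm wide, 66 mm tall, loose; origin under its centre.
- marked_jar_3: Squat white jar with lid on the tray, 73 mm wide, 70 mm tall, loose; origin under its centre.
- yellow_pot: Yellow pot, 128 mm wide, 125 mm tall, loose bystander on the left; origin under its centre.
- reagent_bottle: White bottle with cap, 68 mm wide, 165 mm tall, loose bystander to the right of the shaker; origin under its centre.
- spatula: Spatula with orange handle, 229 mm long, lying near the front edge of the bench, loose bystander; origin under its middle.
- tape_roll: Roll of tape lying flat, 68 mm wide, 18 mm high, loose bystander on the left; origin under its centre.

How it is judged:
On the way, in this order (a step that is already met when the one before it is completed fails the run):
1. the rocker is tipped on (value of joint rocker above 0.12 rad), for 0.2 s.
2. the round button is pressed in (value of joint round_button above 0.005 m), for 0.2 s.
At the end, for the whole second after the job is handed in: Rocker tipped on (over 0.12 rad), round button in by more than 5 of its 7 mm, square button out (under 3 mm), and the fingers hold the bar key more than 5 of its 7 mm down with over 1.5 N (value of joint rocker above 0.12 rad and value of joint each of round_button, bar_key above 0.005 m and value of joint square_button below 0.003 m and contact force between the fingers and bar_key above 1.5 N); the arm keeps its last pose, push and grip.
It fails at once if the round button was pressed before the rocker was on (value of joint round_button above 0.003 m and value of joint rocker below 0.1 rad).
It fails at once if the bar key was pressed before the round button was in (value of joint bar_key above 0.003 m and value of joint round_button below 0.0045 m).
It fails at once if the square button was pressed (value of joint square_button above 0.003 m).
It fails at once if a jar on the tray was moved or lifted (distance of any of marked_jar_9, marked_jar_10, marked_jar_3 from where it was at the start of the episode above 0.015 m).
It fails at once if a bystander was moved or lifted (distance of any of yellow_pot, tape_roll, reagent_bottle, spatula from where it was at the start of the episode above 0.03 m).
It also fails if it takes over 51 s, if anything falls off the work surface, if the arm or the gripper's body presses on something with over 40 N, if the wrist force passes 120 N, or if a joint passes its speed limit or range.

## Robot

A 7-joint arm with a two-finger parallel gripper is mounted at the origin on a cart in front of the work surface, level with it; the furniture and walls round the work are solid. World frame = base frame: x ahead of the robot, y to its left, z up, the work surface at z = 0. Lengths are in m, angles in rad, forces in N, time in s.
With the tool pointing down it reaches from about 0.425 to 0.925 m from the base axis. Payload 6.8 kg.
Tool frame: the origin (TCP) lies at the centre of the arm's flange, where the gripper is bolted on; the fingertips stand 173 mm ahead of it and the grasp point (between the pads) lies 155 mm ahead of it; z points along the fingers, y is the direction in which the jaws open and shut (so a half turn about z gives the same grasp; the last joint's range is limited). The gripper opens to 85 mm and grips with 20 to 120 N. Pads are 22 mm wide; open, the fingers measure 114 mm over their backs; the gripper's body (76 mm by 85 mm) begins 54 mm behind the grasp point. The pads swing forward as they close: fully open they stand 13 mm farther back than shut.
Start: joints at [-0.108, 0.477, 0.022, 1.555, -0.011, 1.109, -0.083], TCP at [0.675, 0, 0.405] pointing down, gripper open.
Joint ranges: [-2.96, 2.96], [-0.34, 2.1], [-1.41, 1.46], [0.24, 2.44], [-1.37, 4.51], [0.17, 1.92], [-2.96, 2.96]. Speed limits (rad/s): [2.39, 2.39, 3.14, 3.14, 3.14, 3.14, 3.14].

## Interface

Orientations are given as a rotation vector (axis times angle).
In Python, from bench import readout, grab_frame, camera_model, r gives the robot as it stands.
- The arm moves only by the tool apply_moves, never from a script. Its argument "deltas" is a list of rows, each an object with "xyz": the shift along the world's x, y, z in m, a list of three; "turn": the turn about the world's z in rad. In form: [{"xyz": [dx, dy, dz], "turn": turn}, ...]. A call has 1 to 12 rows; each row shifts and turns the commanded pose from where the row before left it; what a row does not reach is not made up. A row lasts 1/12 s, in which the tool goes at most 41.7 mm and 7.16 degrees, less where a joint would pass 70% of its speed; a pose out of reach is approached as far as the arm can. A call with a gripper value outside its range is refused whole. "claw" is the gripper's target within -1 to 1 (shut at 1, half-way at 0, fully open at -1), set as the call begins (left out, the last holds). The fingers move at their own pace and stop on an object; "squeeze" is the grip in N (left out, the last holds). Time passes only in rows, so rows that do not move let the fingers close. It gives the time, the measured TCP pose, the force and the opening at its end, in the units of the state.
- readout.get_obs(): the state, without advancing time (a new reading comes with each control period).
- grab_frame(name): name is "scene" or "side" or "wrist"; returns the picture (420x560x3 uint8, red, green, blue); there is no depth.
- camera_model(name): a dict with "intrinsics" (3x3 intrinsics, pixels), "k1" (the pictures are not rectified: a ray, as slopes to the right and down, at radius r is drawn at 1 + k1 r^2 times it, then the intrinsics apply), "R" (3x3) and "t" (3): a world point X has camera coordinates R X + t. Camera axes: x right, y down, z forward; pixel columns grow to the right and rows downward; lengths in m; the calibration is good to about 2 mm. A picture is of the moment at which its call begins: read the wrist's pose just before it. camera_model takes no time and is no camera call; for the wrist camera it gives the pose at the moment of the call.
- r.hand_in(): hands the job in, once; it reports no verdict.
The state is a dict: "clock": time; "joints": joint angles; "qvel": joint speeds; "tau": joint torques, N m; "tcp_pos": TCP position; "orientation": TCP orientation; "contact_force": force on the tool from outside, world axes, zero at the start; "moment": the same for the moment, N m; "grip_width": finger opening in m.
Only numpy, scipy, OpenCV 4.12 (cv2) and the standard library are available. Lean on these libraries where they do the work, as an engineer would, in place of code of your own. Each camera call takes 0.05 s, during which the arm holds its last target.

## Working session

There is one attempt and no reset: what is moved stays moved. The work goes in short steps, Python scripts to look and compute and a tool call to move; the robot and the scene stay as the last step left them, time stands still between calls to the robot, and variables do not carry over. Pictures are saved under pics/ and viewed, and the job is handed in when it is done.

Besides the shell and the picture viewer there is one more tool, called after "Request:" as a command line: name --argument value ..., lists and objects as JSON in quotes. apply_moves: Moves the arm, as the interface text tells. Its arguments: {"type":"object","properties":{"deltas":{"type":"array"},"claw":{"type":"number"},"squeeze":{"type":"number"}},"required":["deltas"]}

```bash
mkdir -p pics; ls
python3 - <<'E'
from bench import readout, grab_frame, camera_model, r
import cv2
o=readout.get_obs();print(o)
for n in ["scene","side","wrist"]:
    m=camera_model(n);print(n,m)
    cv2.imwrite(f"pics/{n}0.png",grab_frame(n)[:,:,::-1])
E
```

```text
pics
{'clock': 0.0, 'joints': array([-0.10807229,  0.47782922,  0.02231055,  1.55647336, -0.01150241,
        1.10927672, -0.08310212]), 'qvel': array([-0.00021041, -0.00212647,  0.00223357,  0.0003188 ,  0.00108612,
        0.00108944,  0.00088271]), 'tau': array([-5.45967814e-04, -5.96443820e+01,  1.60769675e+00, -2.81194621e+01,
        1.24063640e-02,  9.39900521e-03,  2.20753498e-05]), 'tcp_pos': array([6.74721964e-01, 5.95939527e-06, 4.03696066e-01]), 'orientation': array([-2.22055724e+00, -2.22059367e+00,  2.19696096e-03]), 'contact_force': array([-0.12146247, -1.11808881,  0.02661784]), 'moment': array([-0.01800748,  0.01715306,  0.03732658]), 'grip_width': 0.08516742227574513}
scene {'intrinsics': array([[462.72955153,   0.        , 273.93205646],
       [  0.        , 462.72955153, 210.77039597],
       [  0.        ,   0.        ,   1.        ]]), 'k1': -0.14494142267770252, 'R': array([[ 0.86937316, -0.49403354, -0.01100719],
       [-0.37993732, -0.65401834, -0.6541465 ],
       [ 0.31597141,  0.57287946, -0.75628777]]), 't': array([-0.46905778,  0.20252435,  1.18494804]
[... 151 characters left out ...]
        ,   1.        ]]), 'k1': -0.03578692892191596, 'R': array([[-0.93638618, -0.35020869, -0.0231258 ],
       [-0.2085264 ,  0.60813614, -0.76595508],
       [ 0.28230776, -0.71240741, -0.64247803]]), 't': array([0.44863728, 0.162315  , 1.08854594])}
wrist {'intrinsics': array([[312.82611129,   0.        , 274.86024634],
       [  0.        , 312.82611129, 212.123088  ],
       [  0.        ,   0.        ,   1.        ]]), 'k1': -0.017880989044110698, 'R': array([[ 9.99998501e-01,  1.31088624e-03, -1.13138355e-03],
       [ 1.60952264e-03, -9.44643897e-01,  3.28093457e-01],
       [-6.38661372e-04, -3.28094786e-01, -9.44644591e-01]]), 't': array([-0.67310602, -0.04309605,  0.38134207])}
```

View pics/scene0.png

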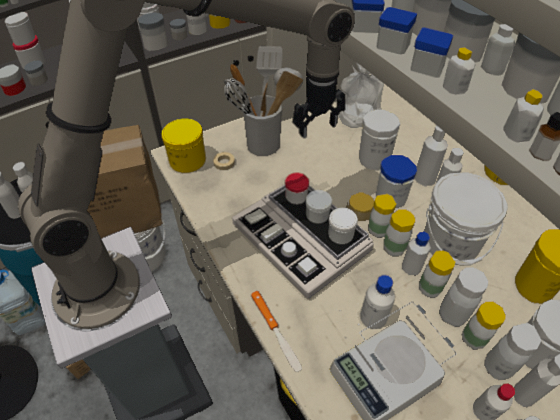

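View pics/side0.png

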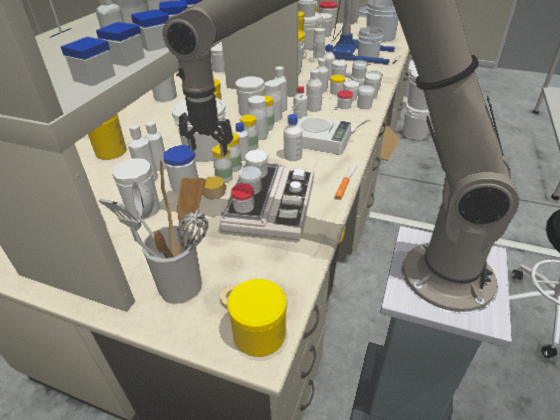

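View pics/wrist0.png

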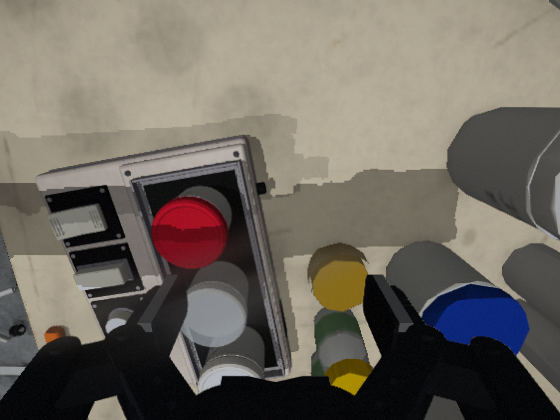

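The scene view shows the shaker at about (300,235), with controls at (256,216), (271,233), (289,249) and (307,266). I'll enlarge it.

Run:
```python
import cv2
a=cv2.imread("pics/scene0.png")[170:300,225:380];cv2.imwrite("pics/scene0c.png",cv2.resize(a,None,fx=5,fy=4.6 and 5,interpolation=cv2.INTER_CUBIC)[:600])
a=cv2.imread("pics/side0.png")[150:245,210:325];cv2.imwrite("pics/side0c.png",cv2.resize(a,None,fx=6,fy=6,interpolation=cv2.INTER_CUBIC))
a=cv2.imread("pics/wrist0.png")[160:360,20:200];cv2.imwrite("pics/wrist0c.png",cv2.resize(a,None,fx=3,fy=3,interpolation=cv2.INTER_CUBIC))
```

```text
(no output)
```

View pics/scene0c.png

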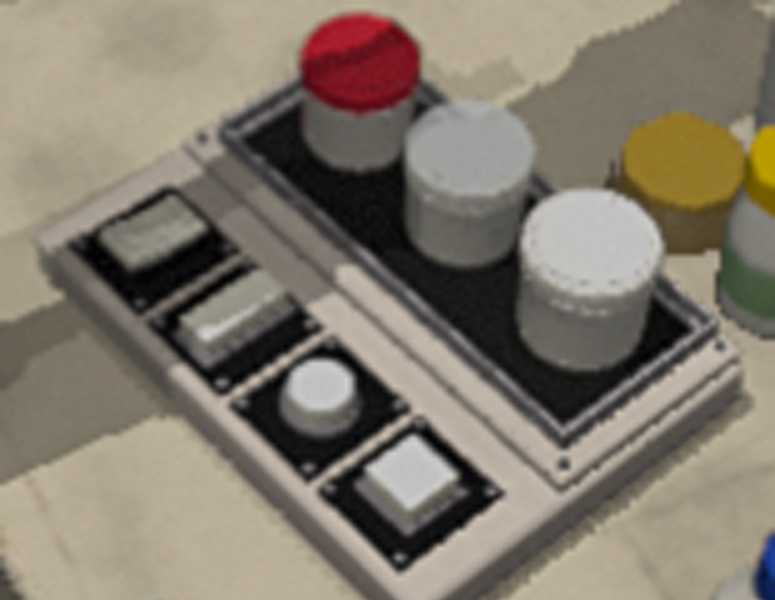

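View pics/side0c.png

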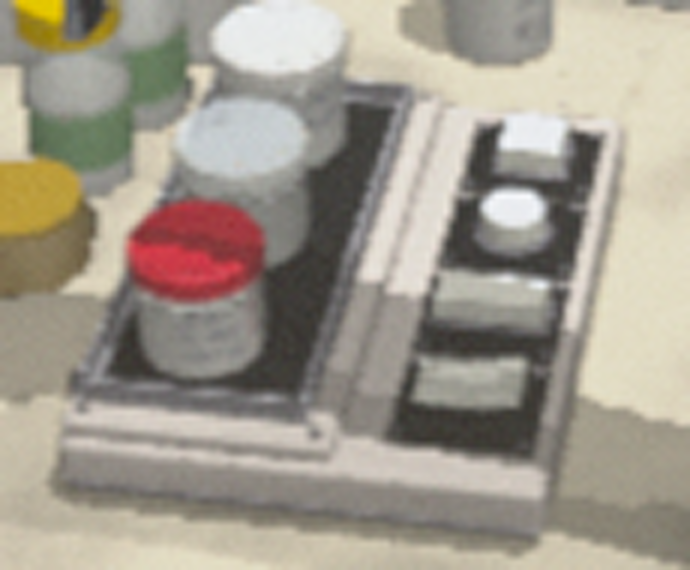

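View pics/wrist0c.png

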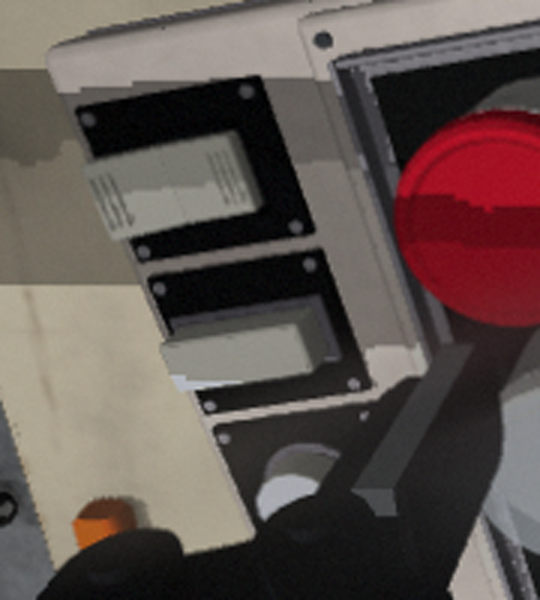

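```bash
cat > h.py <<'E'
import numpy as np, cv2
from scipy.optimize import least_squares
def proj(m,X):
    c=m["R"]@np.asarray(X)+m["t"]; s=c[:2]/c[2]; s=s*(1+m["k1"]*(s@s))
    K=m["intrinsics"]; return np.array([K[0,0]*s[0]+K[0,2],K[1,1]*s[1]+K[1,2]])
def inter(m,p,z):
    K=m["intrinsics"]; d=np.array([(p[0]-K[0,2])/K[0,0],(p[1]-K[1,2])/K[1,1]]); s=d.copy()
    for _ in range(20): s=d/(1+m["k1"]*(s@s))
    C=-m["R"].T@m["t"]; v=m["R"].T@np.array([s[0],s[1],1]); return C+v*(z-C[2])/v[2]
E
python3 - <<'E'
from bench import camera_model
from h import *
S=lambda u,v:(225+u/5,170+v/5); D=lambda u,v:(210+u/6,150+v/6); W=lambda u,v:(20+u/3,160+v/3)
cs,cd,cw=[camera_model(n) for n in("scene","side","wrist")]
yo=dict(rock=.105,bar=.035,rnd=-.035,sq=-.105)
o=[(cs,S(321,383),'rnd',.068),(cs,S(410,472),'sq',.068),(cs,S(235,303),'bar',.068),(cs,S(410.5,490),'sq',.046),(cs,S(321,405),'rnd',.046),
(cd,D(513,207),'rnd',.068),(cd,D(533,132),'sq',.068),(cd,D(493,293),'bar',.068),
(cw,W((88+247+295+143)/4,(120+91+228+252)/4),'rock',.046),(cw,W((159+310+353+209)/4,(289+264+384+407)/4),'bar',.046)]
def P(q,n): 
    c,s=np.cos(q[2]),np.sin(q[2]); return np.array([q[0]-.075*c-yo[n]*s,q[1]-.075*s+yo[n]*c])
for c,p,n,z in o: print(n,z,inter(c,p,z)[:2].round(4))
f=least_squares(lambda q:np.concatenate([P(q,n)-inter(c,p,z)[:2] for c,p,n,z in o]),[.55,.1,.2])
print(f.x,(f.fun.reshape(-1,2)*1e3).round(1).tolist())
for n in yo: print(n,P(f.x,n).round(4))
c,s=np.cos(f.x[2]),np.sin(f.x[2]); print("rockfront",P(f.x,'rock')-.017*np.array([c,s]))
E
```

```text
rnd 0.068 [ 0.4834 -0.1794]
sq 0.068 [ 0.4935 -0.2488]
bar 0.068 [ 0.471  -0.1118]
sq 0.046 [ 0.4967 -0.2461]
rnd 0.046 [ 0.4847 -0.1778]
rnd 0.068 [ 0.4802 -0.1646]
sq 0.068 [ 0.492  -0.2335]
bar 0.068 [ 0.4664 -0.0924]
rock 0.046 [ 0.4593 -0.0354]
bar 0.046 [ 0.4713 -0.1047]
[ 0.55022404 -0.12605885  0.17016536] [[-1.2, 6.2], [0.6, 6.6], [-0.6, 7.6], [-2.6, 3.8], [-2.5, 4.6], [2.0, -8.7], [2.1, -8.8], [4.0, -11.8], [-0.7, 0.1], [-0.9, 0.4]]
rock [ 0.4585 -0.0353]
bar [ 0.4704 -0.1043]
rnd [ 0.4822 -0.1733]
sq [ 0.4941 -0.2422]
rockfront [ 0.44177156 -0.03815516]
```

Run:
```python
from bench import camera_model
from h import *
for n in("scene","side"):
    m=camera_model(n); im=cv2.imread(f"pics/{n}0.png"); print(n,-m["R"].T@m["t"])
    pts=[(.675,0,.404),(.675,0,.245),(.675,.05,.245),(.675,-.05,.245),(0,0,0)]+[(.4822,-.1733,.068),(.4585,-.0353,.046),(.4941,-.2422,.068)]
    for p in pts:
        u=proj(m,p); print(p,u.round(1)); cv2.circle(im,tuple(int(round(x*16)) for x in u),24,(0,0,255),-1,shift=4) 
    cv2.imwrite(f"pics/{n}0o.png",im)
a=cv2.imread("pics/scene0o.png")[30:270,200:400];b=cv2.imread("pics/side0o.png")[40:280,150:350]
cv2.imwrite("pics/o.png",cv2.resize(np.hstack([a,b]),None,fx=2,fy=2,interpolation=2))
```

```text
scene [ 0.1103231  -0.77810803  1.0234793 ]
(0.675, 0, 0.404) [321.3  77.9]
(0.675, 0, 0.245) [317.6 129.5]
(0.675, 0.05, 0.245) [307.4 119.4]
(0.675, -0.05, 0.245) [328.2 140.2]
(0, 0, 0) [ 95.7 287.7]
(0.4822, -0.1733, 0.068) [287.6 245.1]
(0.4585, -0.0353, 0.046) [254.5 218.5]
(0.4941, -0.2422, 0.068) [305.8 262.4]
side [0.14663974 0.83389525 0.83406794]
(0.675, 0, 0.404) [199.8  96.6]
(0.675, 0, 0.245) [208.1 151.9]
(0.675, 0.05, 0.245) [199.1 161.5]
(0.675, -0.05, 0.245) [216.5 142.9]
(0, 0, 0) [447.8 274.7]
(0.4822, -0.1733, 0.068) [295.8 182.8]
(0.4585, -0.0353, 0.046) [288.4 216.7]
(0.4941, -0.2422, 0.068) [299.1 170.5]
```

View pics/o.png

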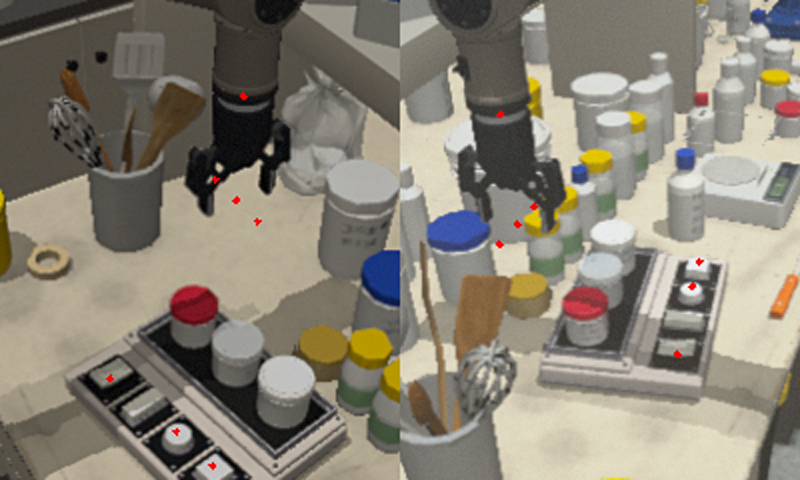

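The overlay shows the calibration agreeing to about 1–2 px. The two fixed views differ mostly as a height bias, and the fit averages y. Next I'll shut the fingers and move for a closer wrist look.

Request:
apply_moves --deltas '[{"xyz": [-0.025,-0.03,0],"turn": 0.02},{"xyz": [-0.025,-0.035,0],"turn": 0.03},{"xyz": [-0.025,-0.033,0],"turn": 0.03},{"xyz": [-0.025,-0.033,0],"turn": 0.03},{"xyz": [-0.025,-0.033,0],"turn": 0.03},{"xyz": [-0.025,-0.033,0],"turn": 0.03},{"xyz": [-0.025,-0.033,0],"turn": 0},{"xyz": [-0.02,-0.03,0],"turn": 0},{"xyz": [0,0,-0.02],"turn": 0},{"xyz": [0,0,0],"turn": 0},{"xyz": [0,0,0],"turn": 0},{"xyz": [0,0,0],"turn": 0}]' --claw 1 --squeeze 60

```text
clock: 1.15
tcp_pos: [0.4817, -0.2577, 0.385]
orientation: [-2.022, -2.404, -0.001]
contact_force: [0.8, 0.1, 0.6]
grip_width: -0.0002
```

Run:
```python
from bench import readout, grab_frame, camera_model
import cv2,pickle
o=readout.get_obs();print(o["clock"],o["tcp_pos"],o["orientation"],o["contact_force"],o["grip_width"])
m=camera_model("wrist");pickle.dump(m,open("w1.pkl","wb"))
im=grab_frame("wrist")[:,:,::-1];cv2.imwrite("pics/wrist1.png",im)
```

```text
1.15 [ 0.48169351 -0.25773583  0.38503027] [-2.02203317e+00 -2.40411583e+00 -1.03205179e-03] [0.79797496 0.08434995 0.58083669] -0.0001738959701351532
```

View pics/wrist1.png

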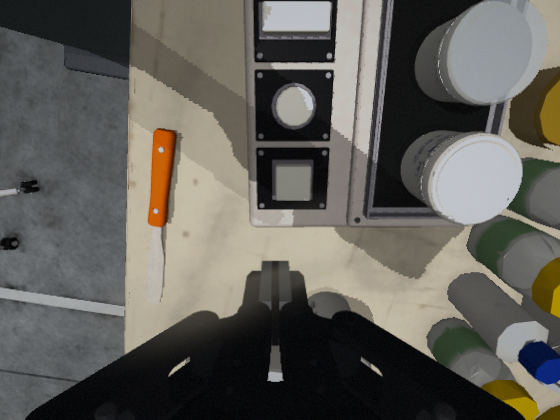

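Run:
```python
import cv2
a=cv2.imread("pics/wrist1.png")[0:235,235:365];cv2.imwrite("pics/wrist1c.png",cv2.resize(a,None,fx=2.5,fy=2.5,interpolation=cv2.INTER_CUBIC))
```

```text
(no output)
```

View pics/wrist1c.png

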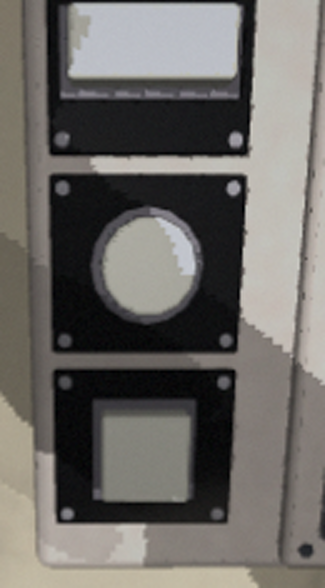

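Run:
```python
import pickle
from h import *
m=pickle.load(open("w1.pkl","rb")); W=lambda u,v:(235+(u+.5)/2.5-.5,(v+.5)/2.5-.5)
print("cam",-m["R"].T@m["t"])
def I(l,z): return np.array([inter(m,W(*p),z)[:2] for p in l])
r=I([(62,187),(233,187),(226,341),(64,341)],.046); s=I([(65,382),(223,383),(217,514),(67,514)],.046)
for q in (r,s): print(q.round(4).tolist(),q.mean(0), [np.linalg.norm(q[i]-q[i-1]).round(4) for i in range(4)])
print("spacing",np.linalg.norm(r.mean(0)-s.mean(0)), "yaw",np.arctan2(*( (r.mean(0)-s.mean(0))*[-1,1])),np.arctan2(*(r[1]-r[0])[::-1]))
print("round top",I([(149,265)],.068),"sq top",I([(147,455)],.068), I([(68,77),(238,77)],.068))
d=r.mean(0)-s.mean(0)
print("bar",r.mean(0)+d,"rock",r.mean(0)+2*d)
print("grey blob",inter(m,(330,300),0),inter(m,(330,300),.16))
```

```text
cam [ 0.46592371 -0.17369076  0.35488854]
[[0.448, -0.151], [0.5093, -0.1402], [0.519, -0.1943], [0.4574, -0.2051]] [ 0.48344473 -0.17264709] [np.float64(0.0548), np.float64(0.0622), np.float64(0.0549), np.float64(0.0625)]
[[0.4603, -0.2205], [0.5215, -0.2102], [0.531, -0.2634], [0.4697, -0.2741]] [ 0.49562185 -0.24206525] [np.float64(0.0544), np.float64(0.062), np.float64(0.054), np.float64(0.0623)]
spacing 0.07047811013645512 yaw 0.1736501877074312 0.17441447159119683
round top [[ 0.48306416 -0.17217596]] sq top [[ 0.49534295 -0.23880167]] [[ 0.44600569 -0.11965124]
 [ 0.50041472 -0.11003737]]
bar [ 0.47126761 -0.10322892] rock [ 0.45909049 -0.03381076]
grey blob [ 0.58126522 -0.40429745  0.        ] [ 0.52926399 -0.30032939  0.16      ]
```

Request:
apply_moves --deltas '[{"xyz": [-0.006,0.03,0],"turn": 0},{"xyz": [-0.006,0.035,0],"turn": 0},{"xyz": [-0.007,0.035,0],"turn": 0},{"xyz": [-0.007,0.035,0],"turn": 0},{"xyz": [-0.007,0.035,0],"turn": 0},{"xyz": [-0.007,0.03,-0.01],"turn": 0},{"xyz": [0,0.02,-0.02],"turn": 0},{"xyz": [0,0,-0.03],"turn": 0},{"xyz": [0,0,-0.03],"turn": 0},{"xyz": [0,0,-0.025],"turn": 0},{"xyz": [0,0,-0.01],"turn": 0},{"xyz": [0,0,0],"turn": 0}]'

```text
clock: 2.2
tcp_pos: [0.4404, -0.0376, 0.258]
orientation: [-2.02, -2.402, 0.003]
contact_force: [-1.4, -0.3, 0.6]
grip_width: -0.0
```

```bash
cat > look.py <<'E'
from bench import readout, grab_frame
import cv2,sys
o=readout.get_obs();print(o["clock"],o["tcp_pos"],o["contact_force"])
a=grab_frame("scene")[:,:,::-1][150:290,215:345];b=grab_frame("side")[:,:,::-1][110:250,230:360]
import numpy as np
cv2.imwrite(f"pics/{sys.argv[1]}.png",cv2.resize(np.hstack([a,b]),None,fx=3,fy=3,interpolation=2))
E
python3 look.py l1
```

```text
2.2 [ 0.44043373 -0.03763565  0.25802292] [-1.43342792 -0.25530899  0.57902244]
```

View pics/l1.png

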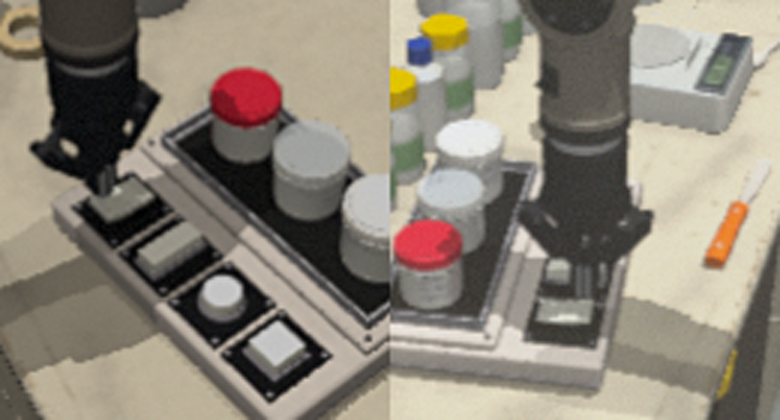

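The fingertips are over the rocker's front half in both views, at (105,190) and (595,275). I'll descend slowly.

Request:
apply_moves --deltas '[{"xyz": [0.001,0,-0.01],"turn": 0},{"xyz": [0,0,-0.004],"turn": 0},{"xyz": [0,0,-0.002],"turn": 0},{"xyz": [0,0,-0.002],"turn": 0},{"xyz": [0,0,-0.001],"turn": 0},{"xyz": [0,0,-0.001],"turn": 0},{"xyz": [0,0,0],"turn": 0}]'

```text
clock: 2.88
tcp_pos: [0.4417, -0.039, 0.2397]
orientation: [-2.025, -2.402, 0.0]
contact_force: [-0.5, -1.4, 0.2]
grip_width: 0.0002
```

Request:
apply_moves --deltas '[{"xyz": [0,0,-0.001],"turn": 0},{"xyz": [0,0,-0.001],"turn": 0},{"xyz": [0,0,-0.001],"turn": 0},{"xyz": [0,0,0],"turn": 0}]'

```text
clock: 3.22
tcp_pos: [0.4417, -0.039, 0.2365]
orientation: [-2.025, -2.402, 0.0]
contact_force: [-0.0, -0.3, 0.2]
grip_width: 0.0
```

Request:
apply_moves --deltas '[{"xyz": [0,0,-0.001],"turn": 0},{"xyz": [0,0,-0.001],"turn": 0},{"xyz": [0,0,-0.001],"turn": 0},{"xyz": [0,0,0],"turn": 0}]'

```text
clock: 3.55
tcp_pos: [0.4419, -0.0389, 0.2335]
orientation: [2.025, 2.402, 0.0]
contact_force: [0.1, -0.1, 0.3]
grip_width: -0.0001
```

```bash
python3 look.py l2
```

```text
3.55 [ 0.44185476 -0.03889836  0.23354544] [ 0.09878138 -0.08592     0.26384003]
```

View pics/l2.png

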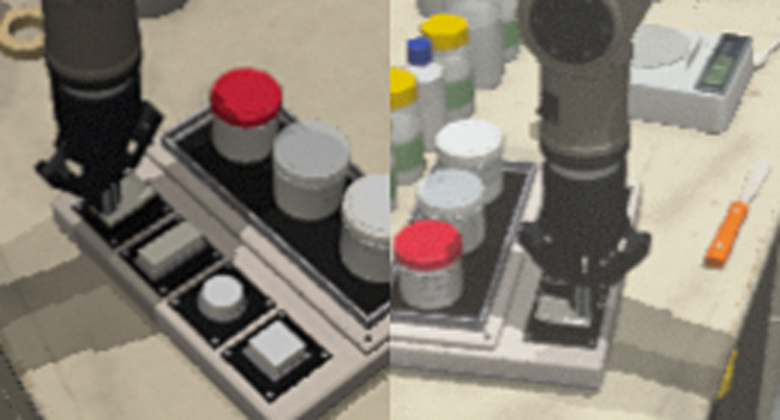

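Request:
apply_moves --deltas '[{"xyz": [0,0,-0.001],"turn": 0},{"xyz": [0,0,-0.001],"turn": 0},{"xyz": [0,0,0],"turn": 0}]'

```text
clock: 3.9
tcp_pos: [0.4421, -0.0388, 0.2322]
orientation: [2.025, 2.402, 0.001]
contact_force: [-2.1, -0.0, 7.7]
grip_width: 0.0001
```

Request:
apply_moves --deltas '[{"xyz": [0,0,-0.001],"turn": 0},{"xyz": [0,0,-0.001],"turn": 0},{"xyz": [0,0,0],"turn": 0}]'

```text
clock: 4.15
tcp_pos: [0.4423, -0.0388, 0.2316]
orientation: [2.024, 2.401, 0.001]
contact_force: [-8.6, 0.7, 30.7]
grip_width: 0.0002
```

Request:
apply_moves --deltas '[{"xyz": [0,0,-0.001],"turn": 0},{"xyz": [0,0,-0.001],"turn": 0},{"xyz": [0,0,0],"turn": 0}]'

```text
clock: 4.4
tcp_pos: [0.4424, -0.0388, 0.2312]
orientation: [2.025, 2.401, 0.001]
contact_force: [-14.7, -0.1, 55.6]
grip_width: -0.0
```

Firm stop, with the surface normal tilted forward, which fits a rocker that has tipped on. I'll lift and look.

Request:
apply_moves --deltas '[{"xyz": [0,0,0.01],"turn": 0},{"xyz": [0,0,0.03],"turn": 0},{"xyz": [0,0,0.03],"turn": 0},{"xyz": [0.01,-0.035,0.01],"turn": 0},{"xyz": [0.01,-0.035,0],"turn": 0},{"xyz": [0.01,-0.035,0],"turn": 0},{"xyz": [0.01,-0.03,0],"turn": 0},{"xyz": [0,0,0],"turn": 0},{"xyz": [0,0,0],"turn": 0}]'

```text
clock: 5.15
tcp_pos: [0.4818, -0.1757, 0.3075]
orientation: [2.029, 2.398, -0.001]
contact_force: [-0.2, 0.8, -0.9]
grip_width: -0.0001
```

```bash
python3 look.py l3
python3 - <<'E'
from bench import grab_frame
import cv2
a=grab_frame("wrist")[:,:,::-1];cv2.imwrite("pics/wrist3.png",a)
E
```

```text
5.15 [ 0.48181096 -0.17569692  0.30745806] [-0.21741304  0.83467783 -0.87065921]
```

View pics/l3.png

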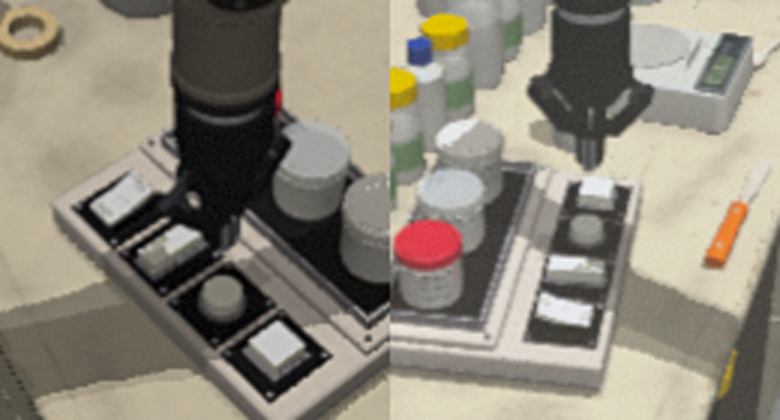

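View pics/wrist3.png

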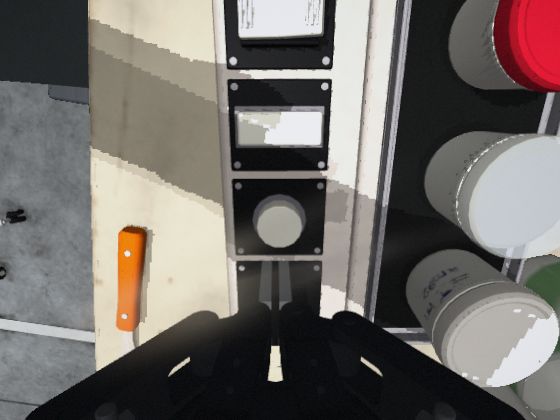

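Run:
```python
import cv2,numpy as np
a=cv2.imread("pics/l3.png");b=cv2.imread("pics/l1.png")
s0=cv2.imread("pics/side0.png")[110:250,230:360]; s0=cv2.resize(s0,None,fx=3,fy=3,interpolation=2)
x=np.hstack([s0[250:350,120:240],a[250:350,510:630]]);cv2.imwrite("pics/l3c.png",cv2.resize(x,None,fx=3,fy=3))
```

```text
(no output)
```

View pics/l3c.png

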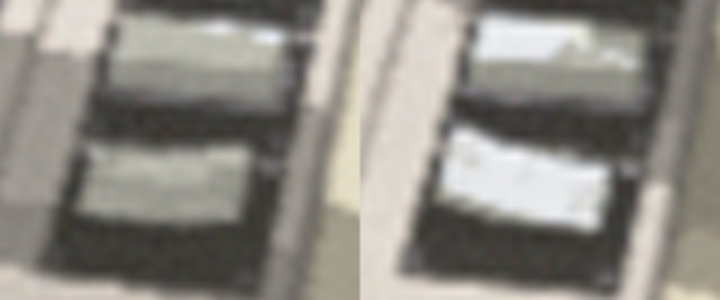

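Compared with the start, the rocker has clearly tipped, with its rear end now raised. Now the round button.

Request:
apply_moves --deltas '[{"xyz": [0.0015,0.003,-0.02],"turn": 0},{"xyz": [0,0,-0.025],"turn": 0},{"xyz": [0,0,-0.015],"turn": 0},{"xyz": [0,0,-0.003],"turn": 0},{"xyz": [0,0,0],"turn": 0},{"xyz": [0,0,0],"turn": 0}]'

```text
clock: 5.8
tcp_pos: [0.4836, -0.1703, 0.2453]
orientation: [2.023, 2.403, 0.001]
contact_force: [0.6, -0.4, -0.2]
grip_width: -0.0
```

Request:
apply_moves --deltas '[{"xyz": [0,0,-0.001],"turn": 0},{"xyz": [0,0,-0.001],"turn": 0},{"xyz": [0,0,-0.001],"turn": 0},{"xyz": [0,0,-0.001],"turn": 0},{"xyz": [0,0,-0.001],"turn": 0},{"xyz": [0,0,0],"turn": 0}]'

```text
clock: 6.3
tcp_pos: [0.4832, -0.1709, 0.2396]
orientation: [-2.025, -2.402, 0.0]
contact_force: [-0.7, -0.4, -0.1]
grip_width: 0.0
```

Request:
apply_moves --deltas '[{"xyz": [0,0,-0.001],"turn": 0},{"xyz": [0,0,-0.001],"turn": 0},{"xyz": [0,0,-0.001],"turn": 0},{"xyz": [0,0,-0.001],"turn": 0},{"xyz": [0,0,0],"turn": 0}]'

```text
clock: 6.72
tcp_pos: [0.4833, -0.1709, 0.2357]
orientation: [2.025, 2.402, 0.0]
contact_force: [-0.6, -0.6, 1.5]
grip_width: 0.0002
```

Request:
apply_moves --deltas '[{"xyz": [0,0,-0.001],"turn": 0},{"xyz": [0,0,-0.001],"turn": 0},{"xyz": [0,0,-0.001],"turn": 0},{"xyz": [0,0,0],"turn": 0}]'

```text
clock: 7.05
tcp_pos: [0.4833, -0.1709, 0.2326]
orientation: [2.025, 2.402, 0.0]
contact_force: [-0.1, -0.1, 1.8]
grip_width: 0.0002
```

Request:
apply_moves --deltas '[{"xyz": [0,0,-0.001],"turn": 0},{"xyz": [0,0,-0.001],"turn": 0},{"xyz": [0,0,-0.001],"turn": 0},{"xyz": [0,0,0],"turn": 0}]'

```text
clock: 7.38
tcp_pos: [0.4834, -0.171, 0.2304]
orientation: [2.025, 2.402, 0.0]
contact_force: [-4.3, 2.0, 12.6]
grip_width: 0.0
```

Request:
apply_moves --deltas '[{"xyz": [0,0,-0.001],"turn": 0},{"xyz": [0,0,-0.001],"turn": 0},{"xyz": [0,0,0],"turn": 0}]'

```text
clock: 7.63
tcp_pos: [0.4835, -0.171, 0.2302]
orientation: [2.025, 2.401, 0.0]
contact_force: [-9.4, 3.4, 33.6]
grip_width: -0.0001
```

Hard stop at TCP z 0.230, after about 7 mm of travel. I'll lift, check, and go to above the bar key.

Request:
apply_moves --deltas '[{"xyz": [0,0,0.01],"turn": 0},{"xyz": [0,0,0.03],"turn": 0},{"xyz": [0,0,0.03],"turn": 0},{"xyz": [-0.006,0.034,0],"turn": 0},{"xyz": [-0.006,0.034,0],"turn": 0},{"xyz": [0,0,0],"turn": 0},{"xyz": [0,0,0],"turn": 0},{"xyz": [0,0,0],"turn": 0}]'

```text
clock: 8.3
tcp_pos: [0.4713, -0.1031, 0.2975]
orientation: [2.024, 2.402, -0.001]
contact_force: [0.4, -0.4, 1.0]
grip_width: 0.0002
```

```bash
python3 look.py l4
```

```text
8.3 [ 0.47127086 -0.1031227   0.29748513] [ 0.44894804 -0.35914093  0.97063245]
```

View pics/l4.png

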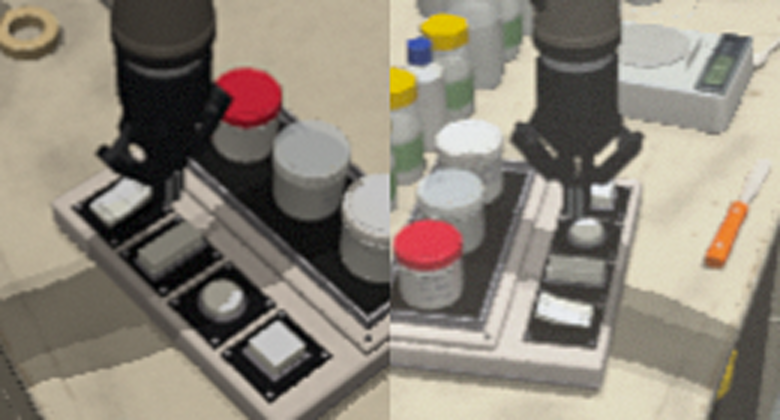

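The round button at (221,298) now sits lower, the square one is still up and the rocker is still on. Pressing the bar.

Request:
apply_moves --deltas '[{"xyz": [0,0,-0.025],"turn": 0},{"xyz": [0,0,-0.02],"turn": 0},{"xyz": [0,0,-0.01],"turn": 0},{"xyz": [0,0,-0.003],"turn": 0},{"xyz": [0,0,-0.001],"turn": 0},{"xyz": [0,0,-0.001],"turn": 0},{"xyz": [0,0,0],"turn": 0}]'

```text
clock: 8.98
tcp_pos: [0.4717, -0.1031, 0.2383]
orientation: [2.025, 2.401, 0.001]
contact_force: [-1.6, 0.4, -0.5]
grip_width: 0.0003
```

Request:
apply_moves --deltas '[{"xyz": [0,0,-0.001],"turn": 0},{"xyz": [0,0,-0.001],"turn": 0},{"xyz": [0,0,-0.001],"turn": 0},{"xyz": [0,0,-0.001],"turn": 0},{"xyz": [0,0,0],"turn": 0}]'

```text
clock: 9.4
tcp_pos: [0.4718, -0.103, 0.234]
orientation: [2.024, 2.401, 0.001]
contact_force: [1.3, 0.0, 4.0]
grip_width: 0.0002
```

Request:
apply_moves --deltas '[{"xyz": [0,0,-0.001],"turn": 0},{"xyz": [0,0,-0.001],"turn": 0},{"xyz": [0,0,-0.001],"turn": 0},{"xyz": [0,0,0],"turn": 0},{"xyz": [0,0,0],"turn": 0}]'

```text
clock: 9.82
tcp_pos: [0.4718, -0.103, 0.2309]
orientation: [2.024, 2.401, 0.001]
contact_force: [1.3, -1.3, 4.8]
grip_width: -0.0005
```

Request:
apply_moves --deltas '[{"xyz": [0,0,-0.001],"turn": 0},{"xyz": [0,0,-0.001],"turn": 0},{"xyz": [0,0,0],"turn": 0},{"xyz": [0,0,0],"turn": 0}]'

```text
clock: 10.15
tcp_pos: [0.4719, -0.103, 0.2302]
orientation: [2.024, 2.401, 0.001]
contact_force: [-2.7, -0.6, 21.5]
grip_width: -0.0001
```

```bash
python3 look.py l5
```

```text
10.15 [ 0.47185337 -0.1030234   0.23021145] [-2.69475611 -0.56813773 21.46183291]
```

View pics/l5.png

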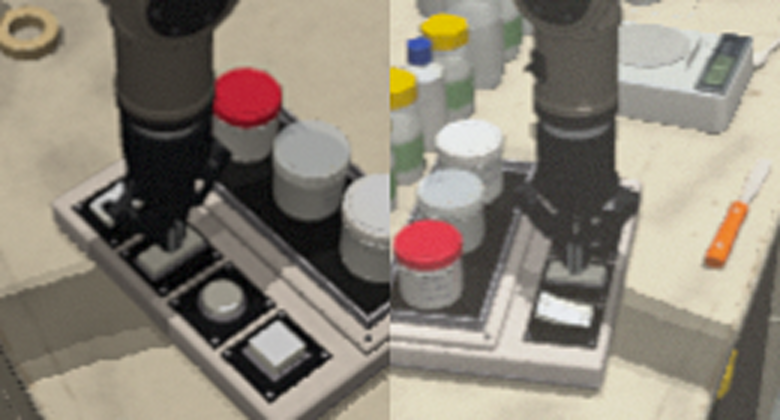

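The bar key is held at its stop (TCP z 0.2302, about 21 N). The fingers rest only on the bar, and the rocker, round button and square button look right. Handing in.

Run:
```python
from bench import r, readout
o=readout.get_obs();print(o["clock"],o["contact_force"])
print(r.hand_in())
```

```text
10.25 [-2.94256883 -1.17169824 22.27212962]
the job is handed in; nothing more can be done
None
```

I tipped the rocker on, pushed the round button in, then pressed the bar key to its stop. I handed the job in at 10.25 s with the key still held down at about 22 N.

- **Rocker:** the last pictures show its rear end raised. It met a firm stop; I stopped pressing at about 55 N.
- **Round button:** it sits visibly lower and went in about 7 mm before a hard stop at TCP z 0.230.
- **Bar key:** it stopped at the same height as the round button, also after about 7 mm.
- **Everything else:** the square button is still up. In the last pictures, the jars and the bystanders in view look unmoved. The yellow pot and reagent bottle were outside those crops, but the arm went nowhere near the pot and stayed high near the bottle.

**Disagreements:**
- The scene and side cameras differed by up to about 19 mm in y, so I aimed with a closer wrist picture. Its spacing came out at 70.5 mm against the stated 70 mm.
- Contact came about 4 mm lower than the stated heights, so I stopped each press on force, not on height.

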